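Rock the warped base plate on the granite and gauge the corner that stands off

TASK

The square green base plate on the dark grey granite surface plate is warped: one of its four feet does not reach the granite. Rock it by pressing lightly on its corners, one after another, to find which corner gives; then slide the steel taper gauge, lying flat on the granite, thin end first under that corner's foot until it is just snug, without lifting or shoving the plate. Let go of the gauge, press lightly on that same corner once more to show that the plate no longer rocks, and leave the gauge in place.

Things in the scene. Friction and masses are not known exactly. Their poses are not given: they have to be found in the camera images.
- base_plate: square green cast base plate, 120 x 120 x 12 mm, about 0.9 kg, on four round steel feet 16 mm across and 10 mm high, centred at x = +-48, y = +-48 mm, each below a small dark flush screw. Origin: centre of the square at the level of the feet's soles; z up, x and y parallel to the edges. Three feet stand on the granite and the plate is level; the fourth hangs 3 to 5 mm clear, nobody knows which.
- plate_top (a point): centre of the plate's flat top, 22 mm above the granite, inside a steel disc 50 mm across and 3 mm high. Pressed over the hanging foot with about 1 to 2 N the plate tips 2.5 to 4.5 degrees until that foot meets the granite, and falls back level when let go; over the other feet it does not give. 4 N is a full press. Some 4 N upward under the hanging foot begins to lift the plate.
- gauge: steel taper gauge, 0.13 kg, lying flat on the granite: ribbed aluminium handle block 44 mm long, 14 wide, 24 high, to be gripped across its width; from its end a bright blade 64 mm long and 14 wide, underside flush with the handle's, thickness falling evenly from 9.5 mm at the handle to 1.5 mm at the thin end (1 in 8). Origin: centre of the handle's underside; x along the blade to the thin end, z up.
- gauge_tip (a point): middle of the blade's thin end, at its underside, 86 mm from the gauge's origin along x. The gauge slides freely on the granite; when a level push of about 3 N stops it under the foot it is snug, and it stays so when let go, as the taper is self-holding. Its centre of mass, 10 mm ahead of its origin, must then lie over the granite or it tips off.
- granite: dark grey granite surface plate, 250 x 400 x 50 mm, fixed; its flat top, on which base plate and gauge rest, is 50 mm above the bench. Origin: centre of its underside; x along the 250 mm side, away from the robot, y along the 400 mm side, to the left, z up. Keep hand and wrist clear of the 0.37 m tall instrument 1 to 6 cm beyond its left end and the lever press standing 0.1 m behind its right half
- die: grey knurled pellet die, 45 mm across and 38 mm high, behind the granite; leave alone. Origin: centre of its underside
- ring_tin: flat round tin, 66 mm across and 21 mm high, behind the granite; leave alone. Origin: centre of its underside
- timer: white bench timer, 62 x 66 x 23 mm, to the right of the granite; leave alone. Origin: centre of its underside
- hex_key: black hex key lying on the bench to the right of the granite, 94 mm long and 8 mm high; leave alone. Origin: centre of its underside

How it is judged (in metres and radians):
On the way, in this order (a step that is already met when the one before it is completed fails the run):
1. the base plate is rocked: tipped by the fingers by more than 1.7 degrees on its high corner (angle between base_plate's own z axis and vertical above 0.03 rad and contact force between the fingers and base_plate above 0.3 N), for 0.1 s.
2. the gauge lies flat and snug under the high corner, the plate level (contact force between gauge and base_plate above 0.3 N and angle between base_plate's own z axis and vertical below 0.01 rad and angle between gauge's own z axis and vertical below 0.04 rad and horizontal distance between gauge_tip and base_plate below 0.085 m), for 0.1 s.
3. the fingers, clear of the gauge, press on that corner: the gauge bears the load and the plate does not rock (under 0.6 degrees) (contact force between the fingers and base_plate above 1.5 N and contact force between the fingers and gauge below 0.01 N and contact force between gauge and base_plate above 1 N and angle between base_plate's own z axis and vertical below 0.01 rad and horizontal distance between gauge_tip and base_plate below 0.085 m), for 0.1 s.
At the end, for the whole second after the job is handed in: The plate stands level on the granite (within 0.6 degrees) and at rest, not lifted, with the gauge lying flat on the granite and at rest, its thin end under the plate and its blade touching the high corner's foot (contact force between gauge and base_plate above 0.02 N and angle between base_plate's own z axis and vertical below 0.01 rad and angle between gauge's own z axis and vertical below 0.04 rad and horizontal distance between gauge_tip and base_plate below 0.085 m and contact force between gauge and granite above 0.1 N and contact force between base_plate and granite above 1 N and linear speed of each of gauge, base_plate below 0.01 m/s).
It fails at once if the fingers press on the base plate with more than 25 N (contact force between the fingers and base_plate above 25 N).
It fails at once if the gauge is rammed against the base plate with more than 25 N (contact force between gauge and base_plate above 25 N).
It fails at once if the base plate is lifted (the centre of its top rises by more than 2.5 mm) (height (world z) of plate_top above 0.0745 m).
It fails at once if the base plate is shoved more than 12 mm from where it stood (distance of base_plate from where it was at the start of the episode above 0.012 m).
It fails at once if a bystander (die, tin, hex key or timer) is moved more than 20 mm (distance of any of die, ring_tin, hex_key, timer from where it was at the start of the episode above 0.02 m).
It also fails if it takes over 72 s, if anything falls off the work surface, if the arm or the gripper's body presses on something with over 40 N, if the wrist force passes 120 N, or if a joint passes its speed limit or range.

ROBOT

A 6-joint arm with a two-finger parallel gripper is mounted at the origin on a cart in front of the work surface, level with it; the furniture and walls round the work are solid. World frame = base frame: x ahead of the robot, y to its left, z up, the work surface at z = 0. Lengths are in mm, angles in rad, forces in N, time in s.
With the tool pointing down it reaches from about 350 to 950 mm from the base axis. Payload 17.4 kg.
Tool frame: the origin (TCP) lies at the centre of the arm's flange, where the gripper is bolted on; the fingertips stand 186 mm ahead of it and the grasp point (between the pads) lies 167 mm ahead of it; z points along the fingers, y is the line along which they close (so a half turn about z gives the same grasp; the last joint's range is limited). The gripper opens to 93 mm and grips with 3 to 60 N. Pads are 15 mm wide; open, the fingers measure 128 mm over their backs; the gripper's body (75 mm by 188 mm) begins 65 mm behind the grasp point.
Start: joints at [1.067, 0.116, 1.442, -0, 1.584, -0.038], TCP at [303.177, 603.09, 404.746] pointing down, gripper open.
Joint ranges: [-2.83, 2.83], [-0.83, 2.19], [0.07, 2.5], [-1.14, 4.28], [0.01, 3], [-2.97, 2.97]. Speed limits (rad/s): [1.89, 1.89, 2.22, 3.14, 3.14, 3.14].

INTERFACE

Orientations are given as a unit quaternion [x, y, z, w].
In Python, from station import * gives the robot as it stands.
- The arm moves only by the tool drive_tool, never from a script. Its argument "targets" is a list of rows, each an object with "linear": the shift along the tool's x, y, z in m, a list of three; "twist": the turn, a rotation vector about the tool's x, y, z in degrees, a list of three. In form: [{"linear": [dx, dy, dz], "twist": [wx, wy, wz]}, ...]. A call has 1 to 10 rows; each row shifts and turns the commanded pose from where the row before left it, along the tool's axes as they then stand; what a row does not reach is not made up. A row lasts 1/8 s, in which the tool goes at most 62.5 mm and 10.7 degrees, less where a joint would pass 70% of its speed; a pose out of reach is approached as far as the arm can. A call with a gripper value outside its range is refused whole. "hand" is the closure, from 0 (fully open) to 1 (shut), set as the call begins (left out, the last holds). The fingers move at their own pace and stop on an object; the grip force is fixed at half the most. Time passes only in rows, so rows that do not move let the fingers close. It gives the time, the measured TCP pose, the force, the opening and the grip force at its end, in the units of the state.
- sense(): the state, without advancing time (a new reading comes with each control period).
- capture(name): name is "scene" or "top" or "wrist"; returns a dict with "image" (400x640x3 uint8, blue, green, red), "vfov" (degrees; the focal length in pixels is half the picture's height over the tangent of half this angle, whatever the lens; pixels are square), "cx", "cy" (the principal point, pixels), "k1" (the pictures are not rectified: a ray, as slopes to the right and down, at radius r is drawn at 1 + k1 r^2 times it, then the intrinsics apply), "origin" and "orientation" of the camera in the world. Camera axes: x right, y up, looking along -z (the intrinsics and any distortion apply to the point x, -y, -z); pixel columns grow to the right and rows downward; lengths in mm; the calibration is good to about 2 mm. A picture is of the moment at which its call begins. There is no depth.
- job_done(): hands the job in; it is judged then, once.
The state is a dict: "t": time; "joint_pos": joint angles; "qd": joint speeds; "effort": joint torques, N m; "eef_pos": TCP position; "tcp_rot": TCP orientation; "contact_force": force on the tool from outside, world axes, zero at the start; "ft_torque": the same for the moment, N m; "width": opening from 0.0 (shut) to 1.0 (fully open); "gripper_force": force on a finger pad.
Only numpy, scipy, OpenCV 4.12 (cv2) and the standard library are available. Lean on these libraries where they do the work, as an engineer would, in place of code of your own. Each camera call takes 0.05 s, during which the arm holds its last target. There are 200 camera calls.

## Working session

There is one attempt and no reset: what is moved stays moved. The work goes in short steps, Python scripts to look and compute and a tool call to move; the robot and the scene stay as the last step left them, time stands still between calls to the robot, and variables do not carry over. Pictures are saved under pics/ and viewed, at most 10 in all, crops included, and the job is handed in when it is done.

Besides the shell and the picture viewer there is one more tool, called after ">>>" as name(argument=value, ...) on one line, values as JSON. drive_tool: Moves the arm, as the interface text tells. Its arguments: {"type":"object","properties":{"targets":{"type":"array","items":{"type":"object","properties":{"linear":{"type":"array","items":{"type":"number"}},"twist":{"type":"array","items":{"type":"number"}}}}},"hand":{"type":"number"}},"required":["targets"]}

```bash
mkdir -p pics; cat > h.py <<'E'
from station import *
import numpy as np, cv2
from scipy.spatial.transform import Rotation as R
def ray(c,u,v):
    h=c["image"].shape[0]; f=h/2/np.tan(np.radians(c["vfov"])/2)
    d=np.array([(u-c["cx"])/f,(v-c["cy"])/f]); s=d.copy()
    for _ in range(30): s=d/(1+c["k1"]*(s@s))
    return R.from_quat(c["orientation"]).apply([s[0],-s[1],-1])
def onplane(c,u,v,z):
    d=ray(c,u,v); o=np.array(c["origin"]); return o+d*(z-o[2])/d[2]
def proj(c,p):
    q=R.from_quat(c["orientation"]).inv().apply(np.array(p)-c["origin"]); s=np.array([q[0],-q[1]])/-q[2]
    f=c["image"].shape[0]/2/np.tan(np.radians(c["vfov"])/2); s=s*(1+c["k1"]*(s@s)); return s*f+[c["cx"],c["cy"]]
E
python3 - <<'E'
from h import *
for n in("top","scene"):
    c=capture(n); cv2.imwrite(f"pics/{n}0.png",c["image"]); print({k:v for k,v in c.items() if k!="image"})
print(sense())
E
```

```text
{'vfov': 57.32527681935275, 'cx': 320.50461589179844, 'cy': 201.65974162188792, 'k1': 0.025741357476977266, 'origin': array([ 493.67262684, -353.81570119,  922.28032114]), 'orientation': array([-0.03476019,  0.02560736,  0.71296981, -0.69986431])}
{'vfov': 57.145915355546975, 'cx': 318.3504772128019, 'cy': 205.65079746502582, 'k1': 0.02340806930075499, 'origin': array([220.6048062 , 276.27719631, 693.49815707]), 'orientation': array([-0.10510057,  0.4113746 ,  0.87742664, -0.22326507])}
{'t': 0.1, 'joint_pos': array([ 1.06716926e+00,  1.16432238e-01,  1.44218474e+00, -1.07355527e-05,
        1.58396277e+00, -3.77890540e-02]), 'qd': array([-2.86015052e-04, -1.23816118e-04, -3.16549510e-03,  7.43871910e-04,
       -2.69039194e-04, -4.33947401e-05]), 'effort': array([ 2.55740684e-03, -7.22902322e+01, -6.23858213e+01,  7.81013165e-02,
        2.28438328e-02, -1.15806770e-04]), 'eef_pos': array([303.20083443, 603.08797009, 404.09131937]), 'tcp_rot': array([ 2.30818726e-01,  9.72996646e-01, -4.77009237e-04, -1.26809678e-04]), 'contact_force': array([-0.3104905 ,  0.4421575 ,  0.05356599]), 'ft_torque': array([-0.02468339,  0.00188838, -0.01279238]), 'gripper_force': 0.0, 'width': 0.9987283882425971}
```

View pics/top0.png

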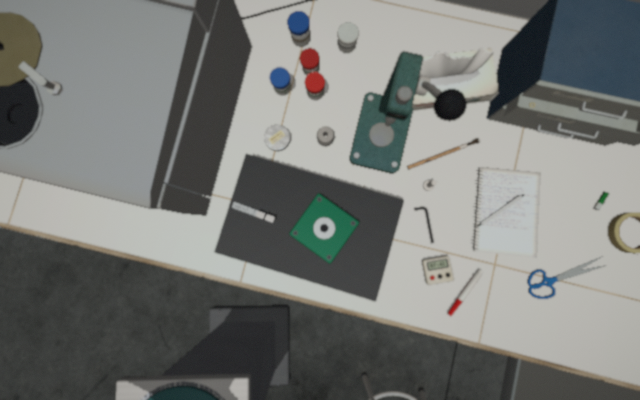

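View pics/scene0.png

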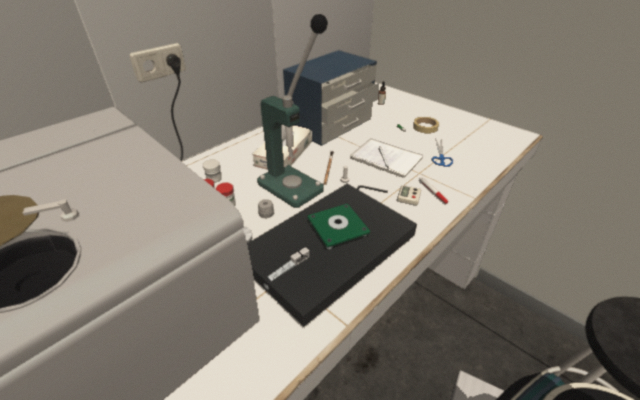

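The top picture shows the green plate at about (325,228), with the gauge's handle at (270,217) and its blade towards (233,205). The scene picture shows the handle nearer the plate and the thin end facing away. Next I'll measure both.

```bash
python3 - <<'E'
from h import *
c=capture("top"); im=c["image"]; hsv=cv2.cvtColor(im,cv2.COLOR_BGR2HSV)
g=cv2.inRange(hsv,(50,120,60),(85,255,255)); g[:, :280]=0; g[:190]=0
ct=max(cv2.findContours(g,0,1)[0],key=cv2.contourArea); r=cv2.minAreaRect(cv2.convexHull(ct)); b=cv2.boxPoints(r)
W=[onplane(c,*p,72)[:2] for p in b]; print("plate corners",np.round(W,1),"sides",[np.linalg.norm(W[i]-W[i-1]) for i in range(4)],"c",np.mean(W,0))
w=cv2.inRange(hsv,(0,0,75),(180,90,255)); m=np.zeros_like(w); m[195:232,226:284]=255; w&=m
ct=max(cv2.findContours(w,0,1)[0],key=cv2.contourArea); b=cv2.boxPoints(cv2.minAreaRect(ct)); print(b,[np.round(onplane(c,*p,55)[:2],1) for p in b])
for p in [(248,155),(403,200),(376,299),(216,250)]: print("granite",onplane(c,*p,50)[:2])
for p in [(325,135),(277,137)]: print(onplane(c,*p,25)[:2])
for p in [(438,268),(425,224),(385,130)]: print(onplane(c,*p,15)[:2])
s=capture("scene")
a=cv2.resize(im[150:300,210:410],None,fx=4,fy=4,interpolation=cv2.INTER_CUBIC)
b=cv2.resize(s["image"][190:310,240:420],None,fx=4,fy=4,interpolation=cv2.INTER_CUBIC)
cv2.imwrite("pics/a.png",a);cv2.imwrite("pics/b.png",b)
E
```

```text
plate corners [[ 493.3 -267.5]
 [ 589.2 -338.2]
 [ 518.3 -433. ]
 [ 423.9 -362.1]] sides [np.float64(117.32539027750764), np.float64(119.14967824068792), np.float64(118.37676148139086), np.float64(118.11244339772277)] c [ 506.17294577 -350.21214297]
[[223.4197  217.70679]
 [226.08925 194.21469]
 [277.04486 200.0051 ]
 [274.3753  223.4972 ]] [array([ 534.2, -112. ]), array([ 590.2, -118.1]), array([ 574. , -239.8]), array([ 518.2, -233. ])]
granite [ 685.24576837 -169.59067962]
granite [ 568.65860478 -539.86257277]
granite [ 338.42596958 -468.36697357]
granite [458.24690273 -93.51171951]
[ 737.47377012 -357.11228213]
[ 734.92734347 -237.02028087]
[ 404.07282062 -625.58938184]
[ 511.35642655 -598.92290556]
[ 749.59907232 -508.57185104]
```

View pics/a.png

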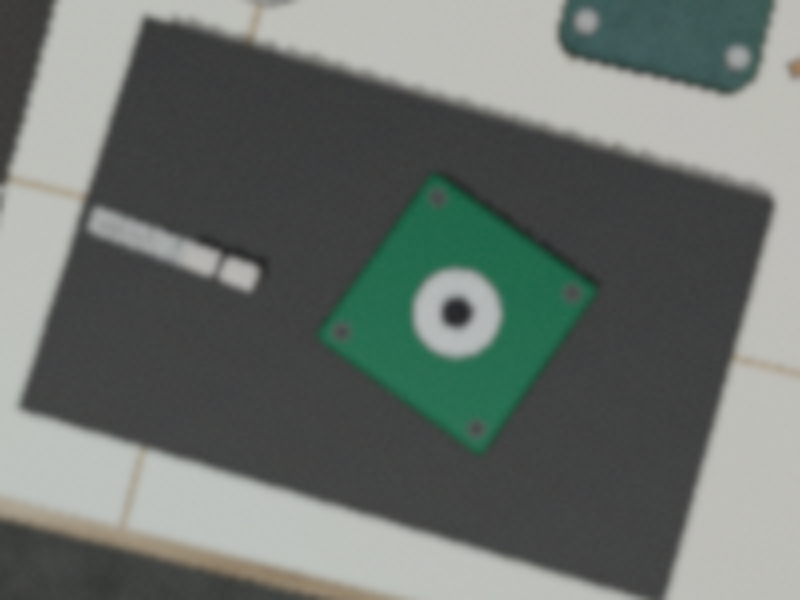

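The enlarged top view shows the plate's four screws at (438,199), (572,293), (477,429) and (342,331). The gauge runs from (92,218) to (262,275), with a rib and shadow towards its right end.

View pics/b.png

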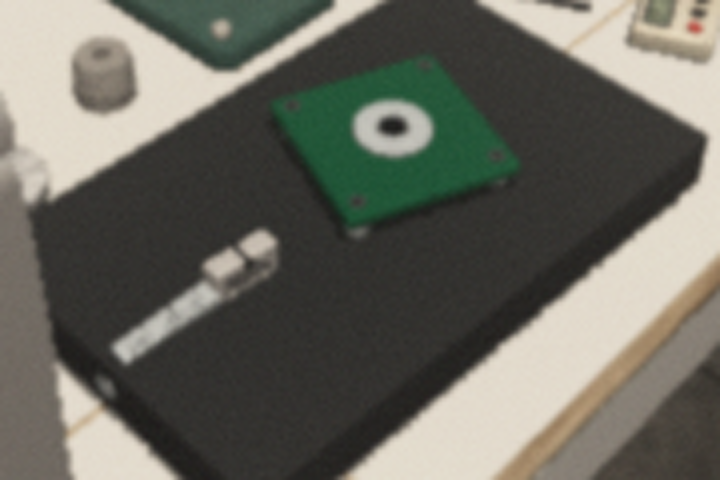

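```bash
python3 - <<'E'
from h import *
c=capture("top")
f=lambda u,v,z:np.round(onplane(c,210+(u+.5)/4-.5,150+(v+.5)/4-.5,z)[:2],1)
for p in [(438,199),(572,293),(477,429),(342,331)]: print("screw",f(*p,72))
print("disc",f(456,313,75))
print("blade tip end",f(98,208,51),f(90,230,51),"handle end",f(265,263,74),f(252,292,74))
print("blade edge",f(180,233,58),f(172,258,58))
E
```

```text
screw [ 572.  -340.3]
screw [ 515.8 -417. ]
screw [ 438.7 -360.4]
screw [ 496.3 -283.4]
disc [ 505.4 -349.6]
blade tip end [ 572.4 -136.4] [ 559.3 -131.6] handle end [ 536.4 -239.3] [ 519.7 -231.6]
blade edge [ 556.  -186.8] [ 541.2 -182. ]
```

The handle is the end nearest the plate, at (240,265) in the crop; the thin end is at (120,352). Foot D is nearest the gauge at (358,232). I'll raise the tool clear of the instrument, turn, and travel over to corner D.

>>> drive_tool(targets=[{"linear": [0, 0, -0.04], "twist": [0, 0, 9.1]}, {"linear": [0, 0, -0.04], "twist": [0, 0, 9.1]}, {"linear": [0, 0, -0.04], "twist": [0, 0, 9.1]}, {"linear": [0, 0, -0.04], "twist": [0, 0, 9.1]}, {"linear": [0, 0, -0.04], "twist": [0, 0, 9.1]}, {"linear": [0, 0, -0.04], "twist": [0, 0, 9.1]}], hand=1)

```text
t: 1.0
eef_pos: [303.1, 602.9, 646.0]
tcp_rot: [0.653, 0.757, -0.0, 0.0]
contact_force: [0.4, 0.3, -0.2]
width: 0.405
gripper_force: 0.0
```

>>> drive_tool(targets=[{"linear": [-0.05, 0.0032, 0]}, {"linear": [-0.05, 0.0032, 0]}, {"linear": [-0.05, 0.0032, 0]}, {"linear": [-0.05, 0.0032, 0]}, {"linear": [-0.05, 0.0032, 0]}, {"linear": [-0.05, 0.0032, 0]}, {"linear": [-0.05, 0.0032, 0]}, {"linear": [-0.05, 0.0032, 0]}, {"linear": [-0.05, 0.0032, 0]}])

```text
$.targets[0]: bad value
```

>>> drive_tool(targets=[{"linear": [-0.05, 0.0032, 0]}, {"linear": [-0.05, 0.0032, 0]}, {"linear": [-0.05, 0.0032, 0]}, {"linear": [-0.05, 0.0032, 0]}, {"linear": [-0.05, 0.0032, 0]}, {"linear": [-0.05, 0.0032, 0]}, {"linear": [-0.05, 0.0032, 0]}, {"linear": [-0.05, 0.0032, 0]}, {"linear": [-0.05, 0.0032, 0]}])

```text
$.targets[0]: bad value
```

>>> drive_tool(targets=[{"linear": [-0.05, 0.0032, 0], "twist": [0, 0, 0]}, {"linear": [-0.05, 0.0032, 0], "twist": [0, 0, 0]}, {"linear": [-0.05, 0.0032, 0], "twist": [0, 0, 0]}, {"linear": [-0.05, 0.0032, 0], "twist": [0, 0, 0]}, {"linear": [-0.05, 0.0032, 0], "twist": [0, 0, 0]}, {"linear": [-0.05, 0.0032, 0], "twist": [0, 0, 0]}, {"linear": [-0.05, 0.0032, 0], "twist": [0, 0, 0]}, {"linear": [-0.05, 0.0032, 0], "twist": [0, 0, 0]}, {"linear": [-0.05, 0.0032, 0], "twist": [0, 0, 0]}])

```text
t: 2.12
eef_pos: [399.6, 161.1, 644.8]
tcp_rot: [0.651, 0.759, 0.0, 0.0]
contact_force: [0.9, -0.2, 0.3]
width: 0.004
gripper_force: 0.0
```

>>> drive_tool(targets=[{"linear": [-0.05, 0.0032, 0], "twist": [0, 0, 0]}, {"linear": [-0.05, 0.0032, 0], "twist": [0, 0, 0]}, {"linear": [-0.05, 0.0032, 0], "twist": [0, 0, 0]}, {"linear": [-0.05, 0.0032, 0], "twist": [0, 0, 0]}, {"linear": [-0.05, 0.0032, 0], "twist": [0, 0, 0]}, {"linear": [-0.05, 0.0032, 0], "twist": [0, 0, 0]}, {"linear": [-0.05, 0.0032, 0], "twist": [0, 0, 0]}, {"linear": [-0.05, 0.0032, 0], "twist": [0, 0, 0]}, {"linear": [-0.05, 0.0032, 0], "twist": [0, 0, 0]}, {"linear": [0, 0, 0], "twist": [0, 0, 0]}])

```text
t: 3.38
eef_pos: [497.1, -280.7, 643.0]
tcp_rot: [0.652, 0.758, -0.0, -0.001]
contact_force: [0.3, -0.2, -0.2]
width: 0.006
gripper_force: 0.0
```

>>> drive_tool(targets=[{"linear": [0, 0, 0.05], "twist": [0, 0, 0]}, {"linear": [0, 0, 0.05], "twist": [0, 0, 0]}, {"linear": [0, 0, 0.05], "twist": [0, 0, 0]}, {"linear": [0, 0, 0.05], "twist": [0, 0, 0]}, {"linear": [0, 0, 0.05], "twist": [0, 0, 0]}, {"linear": [0, 0, 0.05], "twist": [0, 0, 0]}, {"linear": [0, 0, 0.04], "twist": [0, 0, 0]}, {"linear": [0, 0, 0.03], "twist": [0, 0, 0]}, {"linear": [0, 0, 0], "twist": [0, 0, 0]}, {"linear": [0, 0, 0], "twist": [0, 0, 0]}])

```text
t: 4.62
eef_pos: [496.7, -277.6, 276.5]
tcp_rot: [0.651, 0.759, 0.0, 0.001]
contact_force: [-0.2, 0.2, -0.2]
width: 0.008
gripper_force: 0.0
```

```bash
python3 - <<'E'
from h import *
s=sense(); print(s["eef_pos"],s["contact_force"],s["joint_pos"])
c=capture("wrist"); print(c["origin"],c["vfov"]); cv2.imwrite("pics/w1.png",c["image"])
for n,p in dict(A=(572,-340.3,72),D=(496.3,-283.4,72),h=(535,-214,74),tip=(566,-134,51)).items(): print(n,proj(c,p))
E
```

```text
[ 496.72121172 -277.6274751   276.48147227] [-0.19526118  0.23221426 -0.21123646] [-5.54495589e-01 -5.04174634e-02  1.82284593e+00  1.28387293e-05
  1.36739176e+00 -7.06843787e-01]
[ 486.23791912 -207.1960411   256.15871939] 64.93700999695803
A [413.16695453 340.08855012]
D [316.05028137 247.56421877]
h [401.24686336 146.68642721]
tip [474.45549178  12.65418932]
```

View pics/w1.png

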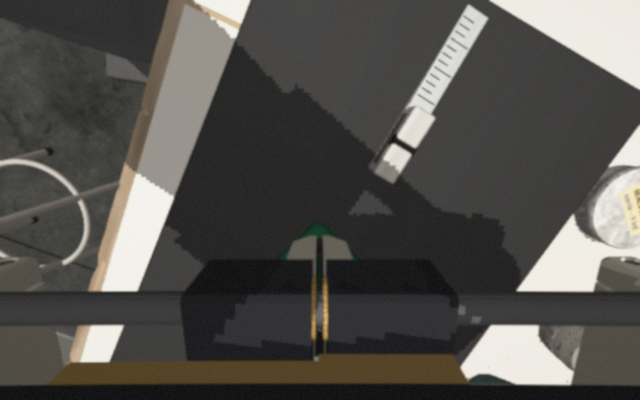

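The wrist picture shows the closed fingertips at (318,240) just over the plate corner, which is at (318,222). The gauge handle is at (402,147) and the thin end at (475,15), as predicted. Now pressing gently.

>>> drive_tool(targets=[{"linear": [0, 0, 0.006], "twist": [0, 0, 0]}, {"linear": [0, 0, 0.006], "twist": [0, 0, 0]}, {"linear": [0, 0, 0.002], "twist": [0, 0, 0]}, {"linear": [0, 0, 0.001], "twist": [0, 0, 0]}, {"linear": [0, 0, 0], "twist": [0, 0, 0]}])

```text
t: 5.3
eef_pos: [496.4, -277.8, 259.8]
tcp_rot: [0.651, 0.759, 0.0, 0.0]
contact_force: [-0.1, 0.3, -0.2]
width: 0.007
gripper_force: 0.0
```

>>> drive_tool(targets=[{"linear": [0, 0, 0.001], "twist": [0, 0, 0]}, {"linear": [0, 0, 0.001], "twist": [0, 0, 0]}, {"linear": [0, 0, 0], "twist": [0, 0, 0]}])

```text
t: 5.68
eef_pos: [496.5, -277.8, 258.3]
tcp_rot: [0.651, 0.759, 0.0, 0.0]
contact_force: [-1.5, -0.1, 6.5]
width: 0.006
gripper_force: 2.9
```

D doesn't give (6.5 N with no travel). Next is corner A.

>>> drive_tool(targets=[{"linear": [0, 0, -0.02], "twist": [0, 0, 0]}, {"linear": [-0.037, 0.037, 0], "twist": [0, 0, 0]}, {"linear": [-0.036, 0.036, 0], "twist": [0, 0, 0]}, {"linear": [0, 0, 0], "twist": [0, 0, 0]}, {"linear": [0, 0, 0.012], "twist": [0, 0, 0]}, {"linear": [0, 0, 0.006], "twist": [0, 0, 0]}, {"linear": [0, 0, 0], "twist": [0, 0, 0]}])

```text
t: 6.55
eef_pos: [579.1, -338.5, 259.5]
tcp_rot: [0.651, 0.759, -0.0, -0.0]
contact_force: [0.2, -0.1, 0.2]
width: 0.007
gripper_force: 0.0
```

>>> drive_tool(targets=[{"linear": [0, 0, 0.001], "twist": [0, 0, 0]}, {"linear": [0, 0, 0.001], "twist": [0, 0, 0]}, {"linear": [0, 0, 0], "twist": [0, 0, 0]}])

```text
t: 6.92
eef_pos: [579.6, -338.9, 258.4]
tcp_rot: [0.651, 0.759, 0.0, 0.0]
contact_force: [-2.2, 0.5, 5.8]
width: 0.009
gripper_force: 2.6
```

A is solid too. Next is B.

>>> drive_tool(targets=[{"linear": [0, 0, -0.02], "twist": [0, 0, 0]}, {"linear": [-0.036, -0.037, 0], "twist": [0, 0, 0]}, {"linear": [-0.036, -0.037, 0], "twist": [0, 0, 0]}, {"linear": [0, 0, 0], "twist": [0, 0, 0]}, {"linear": [0, 0, 0.012], "twist": [0, 0, 0]}, {"linear": [0, 0, 0.006], "twist": [0, 0, 0]}, {"linear": [0, 0, 0], "twist": [0, 0, 0]}])

```text
t: 7.8
eef_pos: [518.0, -420.5, 259.1]
tcp_rot: [0.651, 0.759, 0.0, -0.0]
contact_force: [-0.6, -0.7, 0.2]
width: 0.004
gripper_force: 0.0
```

>>> drive_tool(targets=[{"linear": [0, 0, 0.001], "twist": [0, 0, 0]}, {"linear": [0, 0, 0.001], "twist": [0, 0, 0]}, {"linear": [0, 0, 0], "twist": [0, 0, 0]}])

```text
t: 8.18
eef_pos: [517.7, -421.0, 258.3]
tcp_rot: [0.651, 0.759, 0.0, 0.0]
contact_force: [-0.4, 3.8, 3.9]
width: 0.003
gripper_force: 2.7
```

B is solid, so it should be C. I'll rock it to check.

>>> drive_tool(targets=[{"linear": [0, 0, -0.02], "twist": [0, 0, 0]}, {"linear": [0.036, -0.038, 0], "twist": [0, 0, 0]}, {"linear": [0.036, -0.038, 0], "twist": [0, 0, 0]}, {"linear": [0, 0, 0], "twist": [0, 0, 0]}, {"linear": [0, 0, 0.012], "twist": [0, 0, 0]}, {"linear": [0, 0, 0.006], "twist": [0, 0, 0]}, {"linear": [0, 0, 0], "twist": [0, 0, 0]}])

```text
t: 9.05
eef_pos: [431.8, -361.9, 258.7]
tcp_rot: [0.651, 0.759, 0.0, -0.001]
contact_force: [-0.5, 0.4, 0.4]
width: 0.008
gripper_force: 0.0
```

>>> drive_tool(targets=[{"linear": [0, 0, 0.001], "twist": [0, 0, 0]}, {"linear": [0, 0, 0.001], "twist": [0, 0, 0]}, {"linear": [0, 0, 0], "twist": [0, 0, 0]}])

```text
t: 9.43
eef_pos: [431.4, -361.7, 257.8]
tcp_rot: [0.651, 0.759, 0.0, 0.0]
contact_force: [0.3, -0.2, 0.2]
width: 0.003
gripper_force: 0.2
```

>>> drive_tool(targets=[{"linear": [0, 0, 0.001], "twist": [0, 0, 0]}, {"linear": [0, 0, 0.001], "twist": [0, 0, 0]}, {"linear": [0, 0, 0], "twist": [0, 0, 0]}])

```text
t: 9.8
eef_pos: [431.4, -361.6, 255.7]
tcp_rot: [0.651, 0.759, -0.0, 0.0]
contact_force: [-1.0, 0.0, 1.7]
width: 0.005
gripper_force: 0.4
```

>>> drive_tool(targets=[{"linear": [0, 0, 0.0005], "twist": [0, 0, 0]}, {"linear": [0, 0, 0], "twist": [0, 0, 0]}, {"linear": [0, 0, 0], "twist": [0, 0, 0]}])

```text
t: 10.18
eef_pos: [431.4, -361.6, 255.3]
tcp_rot: [0.651, 0.759, -0.0, 0.0]
contact_force: [0.1, -0.0, 1.5]
width: 0.002
gripper_force: 0.4
```

```bash
python3 - <<'E'
from h import *
c=capture("scene"); im=c["image"]; cv2.imwrite("pics/c.png",cv2.resize(im[180:310,240:420],None,fx=4,fy=4,interpolation=cv2.INTER_CUBIC))
E
```

```text
(no output)
```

C gives at about 1.5 N. I'll press further until the foot bottoms, which measures the gap.

>>> drive_tool(targets=[{"linear": [0, 0, 0.0007], "twist": [0, 0, 0]}, {"linear": [0, 0, 0], "twist": [0, 0, 0]}])

```text
t: 10.48
eef_pos: [431.4, -361.6, 254.5]
tcp_rot: [0.651, 0.759, 0.0, -0.0]
contact_force: [-0.4, 0.4, 1.7]
width: 0.002
gripper_force: 0.4
```

>>> drive_tool(targets=[{"linear": [0, 0, 0.0007], "twist": [0, 0, 0]}, {"linear": [0, 0, 0], "twist": [0, 0, 0]}])

```text
t: 10.72
eef_pos: [431.4, -361.7, 254.2]
tcp_rot: [0.651, 0.759, -0.0, 0.0]
contact_force: [-2.8, 1.1, 5.2]
width: 0.008
gripper_force: 2.7
```

C bottoms after about 4 mm, so C is the hanging foot. I'll lift off and go above the gauge.

>>> drive_tool(targets=[{"linear": [0, 0, -0.01], "twist": [0, 0, 0]}, {"linear": [0, 0, -0.03], "twist": [0, 0, 0]}, {"linear": [0, 0, -0.05], "twist": [0, 0, 0]}, {"linear": [0.0325, 0.0313, 0], "twist": [0, 0, 0]}, {"linear": [0.0325, 0.0313, 0], "twist": [0, 0, 0]}, {"linear": [0.0325, 0.0313, 0], "twist": [0, 0, 0]}, {"linear": [0.0325, 0.0313, 0], "twist": [0, 0, 0]}, {"linear": [0, 0, 0], "twist": [0, 0, 9.8]}, {"linear": [0, 0, 0], "twist": [0, 0, 9.8]}, {"linear": [0, 0, 0], "twist": [0, 0, 9.7]}])

```text
t: 11.98
eef_pos: [535.5, -213.9, 344.4]
tcp_rot: [0.824, 0.567, 0.0, 0.0]
contact_force: [0.4, 0.1, 0.4]
width: 0.009
gripper_force: 0.0
```

>>> drive_tool(targets=[{"linear": [0, 0, 0], "twist": [0, 0, 0]}, {"linear": [0, 0, 0], "twist": [0, 0, 0]}, {"linear": [0, 0, 0], "twist": [0, 0, 0]}, {"linear": [0, 0, 0], "twist": [0, 0, 0]}, {"linear": [0, 0, 0], "twist": [0, 0, 0]}, {"linear": [0, 0, 0], "twist": [0, 0, 0]}, {"linear": [0, 0, 0], "twist": [0, 0, 0]}], hand=0)

```text
t: 12.85
eef_pos: [535.5, -214.1, 343.9]
tcp_rot: [0.822, 0.569, 0.0, 0.0]
contact_force: [0.2, -0.2, -0.2]
width: 0.712
gripper_force: 0.0
```

```bash
python3 - <<'E'
from h import *
s=sense(); print(s["eef_pos"],s["contact_force"],s["width"],np.degrees(np.arctan2(*R.from_quat(s["tcp_rot"]).as_matrix()[[1,0],1])))
c=capture("wrist"); cv2.imwrite("pics/w2.png",c["image"])
for n,p in dict(A=(572,-340.3,72),D=(496.3,-283.4,72),o=(535.7,-214.4,74),tip=(566,-134,51)).items(): print(n,proj(c,p))
E
```

```text
[ 535.45153166 -214.14485394  343.8541126 ] [ 0.23713569 -0.22067474 -0.20122083] 0.7124045751930486 -20.57879517616125
A [404.63461309 320.87397102]
D [305.09673621 294.68694664]
o [319.27707051 211.03620756]
tip [319.46275057 103.27700154]
```

View pics/w2.png

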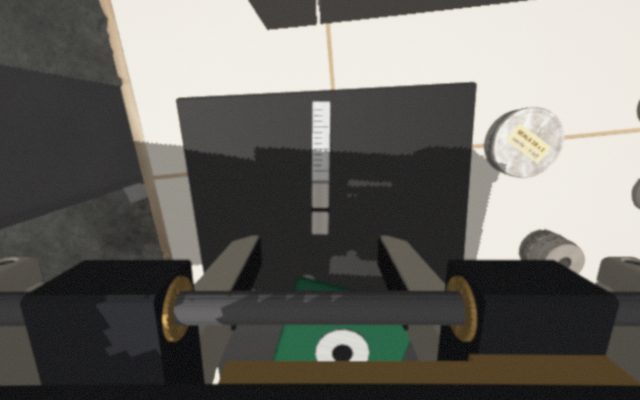

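The wrist picture shows the gauge centred between the open fingers, with the groove at (320,210) and the tip at (320,101), both matching prediction. I'll descend and grip.

>>> drive_tool(targets=[{"linear": [0, 0, 0.04], "twist": [0, 0, 0]}, {"linear": [0, 0, 0.04], "twist": [0, 0, 0]}, {"linear": [0, 0, 0.015], "twist": [0, 0, 0]}, {"linear": [0, 0, 0.006], "twist": [0, 0, 0]}, {"linear": [0, 0, 0], "twist": [0, 0, 0]}, {"linear": [0, 0, 0], "twist": [0, 0, 0]}])

```text
t: 13.65
eef_pos: [535.7, -214.3, 244.2]
tcp_rot: [0.822, 0.569, 0.0, 0.001]
contact_force: [0.2, 0.4, 0.2]
width: 1.0
gripper_force: 0.0
```

>>> drive_tool(targets=[{"linear": [0, 0, 0.004], "twist": [0, 0, 0]}, {"linear": [0, 0, 0], "twist": [0, 0, 0]}, {"linear": [0, 0, 0], "twist": [0, 0, 0]}, {"linear": [0, 0, 0], "twist": [0, 0, 0]}, {"linear": [0, 0, 0], "twist": [0, 0, 0]}, {"linear": [0, 0, 0], "twist": [0, 0, 0]}, {"linear": [0, 0, 0], "twist": [0, 0, 0]}, {"linear": [0, 0, 0], "twist": [0, 0, 0]}, {"linear": [0, 0, 0], "twist": [0, 0, 0]}, {"linear": [0, 0, 0], "twist": [0, 0, 0]}], hand=1)

```text
t: 14.9
eef_pos: [535.5, -214.2, 238.9]
tcp_rot: [0.822, 0.569, 0.0, 0.0]
contact_force: [0.6, 0.0, -0.2]
width: 0.149
gripper_force: 30.0
```

>>> drive_tool(targets=[{"linear": [0, 0, 0], "twist": [0, 0, 0]}, {"linear": [0, 0, 0], "twist": [0, 0, 0]}, {"linear": [0, 0, 0], "twist": [0, 0, 0]}])

```text
t: 15.28
eef_pos: [535.4, -214.2, 238.9]
tcp_rot: [0.822, 0.569, 0.0, 0.0]
contact_force: [0.4, -0.2, -0.4]
width: 0.151
gripper_force: 30.0
```

>>> drive_tool(targets=[{"linear": [0, 0, -0.01], "twist": [0, 0, 0]}, {"linear": [0, 0, -0.03], "twist": [0, 0, 0]}, {"linear": [0, 0, -0.03], "twist": [0, 0, 0]}, {"linear": [0, 0, 0], "twist": [0, 0, 0]}, {"linear": [-0.0461, -0.0116, 0], "twist": [0, 0, 0]}, {"linear": [-0.0461, -0.0116, 0], "twist": [0, 0, 0]}, {"linear": [-0.0461, -0.0116, 0], "twist": [0, 0, 0]}, {"linear": [-0.0461, -0.0116, 0], "twist": [0, 0, 0]}, {"linear": [-0.0461, -0.0116, 0], "twist": [0, 0, 0]}, {"linear": [-0.0461, -0.0116, 0], "twist": [0, 0, 0]}])

```text
t: 16.52
eef_pos: [371.8, -449.6, 307.7]
tcp_rot: [0.822, 0.569, -0.0, -0.001]
contact_force: [-0.1, 0.3, -1.4]
width: 0.147
gripper_force: 30.0
```

>>> drive_tool(targets=[{"linear": [0, 0, 0], "twist": [0, 0, 8]}, {"linear": [0, 0, 0], "twist": [0, 0, 8]}, {"linear": [0, 0, 0], "twist": [0, 0, 0]}, {"linear": [0, 0, 0.03], "twist": [0, 0, 0]}, {"linear": [0, 0, 0.025], "twist": [0, 0, 0]}, {"linear": [0, 0, 0], "twist": [0, 0, 0]}, {"linear": [0, 0, 0], "twist": [0, 0, 0]}])

```text
t: 17.4
eef_pos: [373.2, -448.7, 254.7]
tcp_rot: [0.893, 0.45, 0.0, 0.0]
contact_force: [0.5, 0.1, -1.4]
width: 0.15
gripper_force: 30.0
```

```bash
python3 - <<'E'
from h import *
s=sense(); print(s["eef_pos"],s["contact_force"],s["width"],np.degrees(np.arctan2(*R.from_quat(s["tcp_rot"]).as_matrix()[[1,0],1])))
c=capture("wrist"); cv2.imwrite("pics/w3.png",c["image"])
for n,p in dict(C=(438.5,-360.3,72),D=(496.3,-283.4,72),A=(572,-340.3,72)).items(): print(n,proj(c,p))
e=s["eef_pos"]; x=R.from_quat(s["tcp_rot"]).as_matrix()[:,0]; print(x,proj(c,np.r_[(e+86*x)[:2],e[2]-239+51]))
E
```

```text
[ 373.20892509 -448.70603848  254.71909751] [ 0.48442454  0.07675248 -1.41617023] 0.15019209796576644 -36.492419485024875
C [318.71096061  35.61509093]
D [ 320.72086027 -246.98328122]
A [ 570.66751228 -246.97823955]
[ 5.94716511e-01  8.03935466e-01 -1.92488955e-04] [318.86888386  91.16191261]
```

View pics/w3.png

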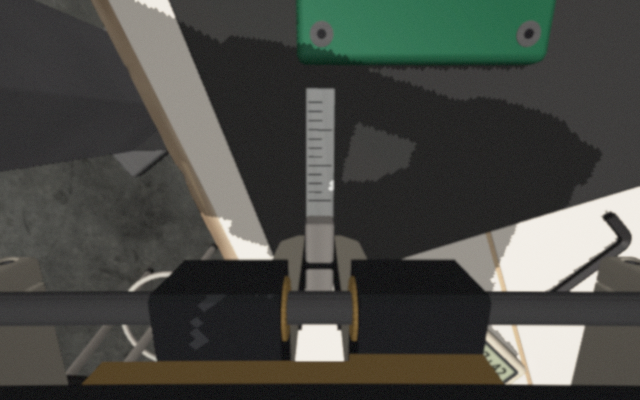

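The blade's centreline at x=320 lines up with screw C at (321,34), and the blade is parallel to the plate's edges. I'll lower it to the granite.

>>> drive_tool(targets=[{"linear": [0, 0, 0.01], "twist": [0, 0, 0]}, {"linear": [0, 0, 0.004], "twist": [0, 0, 0]}, {"linear": [0, 0, 0.001], "twist": [0, 0, 0]}, {"linear": [0, 0, 0], "twist": [0, 0, 0]}, {"linear": [0, 0, 0], "twist": [0, 0, 0]}])

```text
t: 18.08
eef_pos: [373.0, -448.7, 238.9]
tcp_rot: [0.893, 0.449, 0.0, 0.0]
contact_force: [-0.8, 0.7, -1.1]
width: 0.148
gripper_force: 30.0
```

>>> drive_tool(targets=[{"linear": [0, 0, 0.0005], "twist": [0, 0, 0]}, {"linear": [0, 0, 0], "twist": [0, 0, 0]}, {"linear": [0, 0, 0], "twist": [0, 0, 0]}])

```text
t: 18.45
eef_pos: [373.0, -448.7, 238.9]
tcp_rot: [0.893, 0.449, 0.0, 0.0]
contact_force: [-2.5, 3.0, 5.5]
width: 0.148
gripper_force: 30.0
```

>>> drive_tool(targets=[{"linear": [0, 0, -0.0004], "twist": [0, 0, 0]}, {"linear": [0.004, 0, 0], "twist": [0, 0, 0]}, {"linear": [0.006, 0, 0], "twist": [0, 0, 0]}, {"linear": [0.006, 0, 0], "twist": [0, 0, 0]}, {"linear": [0.006, 0, 0], "twist": [0, 0, 0]}, {"linear": [0.003, 0, 0], "twist": [0, 0, 0]}, {"linear": [0, 0, 0], "twist": [0, 0, 0]}, {"linear": [0, 0, 0], "twist": [0, 0, 0]}])

```text
t: 19.45
eef_pos: [388.1, -428.4, 238.8]
tcp_rot: [0.893, 0.449, 0.0, -0.0]
contact_force: [2.3, 3.7, 3.1]
width: 0.148
gripper_force: 30.0
```

>>> drive_tool(targets=[{"linear": [0, 0, 0], "twist": [0, 0, 0]}, {"linear": [0, 0, 0], "twist": [0, 0, 0]}, {"linear": [0, 0, 0], "twist": [0, 0, 0]}, {"linear": [0, 0, 0], "twist": [0, 0, 0]}, {"linear": [0, 0, -0.02], "twist": [0, 0, 0]}, {"linear": [0, 0, -0.03], "twist": [0, 0, 0]}, {"linear": [-0.038, 0, 0], "twist": [0, 0, 0]}], hand=0)

```text
t: 20.32
eef_pos: [366.2, -458.8, 293.1]
tcp_rot: [0.893, 0.451, 0.001, 0.002]
contact_force: [-0.5, -1.0, -0.3]
width: 0.85
gripper_force: 0.0
```

>>> drive_tool(targets=[{"linear": [0, 0, 0], "twist": [0, 0, 0]}, {"linear": [0, 0, 0], "twist": [0, 0, 0]}, {"linear": [0, 0, 0], "twist": [0, 0, 0]}, {"linear": [0, 0, 0], "twist": [0, 0, 0]}, {"linear": [0, 0, 0], "twist": [0, 0, 0]}, {"linear": [0, 0, 0], "twist": [0, 0, 0]}, {"linear": [0, 0, 0], "twist": [0, 0, 0]}, {"linear": [0, 0, 0], "twist": [0, 0, 0]}], hand=1)

```text
t: 21.32
eef_pos: [365.3, -459.1, 288.7]
tcp_rot: [0.893, 0.449, -0.0, -0.0]
contact_force: [-0.5, -0.3, 0.2]
width: 0.089
gripper_force: 0.0
```

```bash
python3 - <<'E'
from h import *
s=sense(); print(s["eef_pos"],s["contact_force"],s["width"])
c=capture("wrist"); cv2.imwrite("pics/w4.png",c["image"])
print(proj(c,(438.5,-360.3,72)))
o=np.array([388.1,-428.4]); e=np.array([.595,.804])
for d,z in((-22,74),(22,74),(0,74)): print(d,proj(c,[*(o+d*e),z]))
E
```

```text
[ 365.26854444 -459.07815889  288.72811786] [-0.46088954 -0.27261535  0.22970042] 0.08916703574695914
[319.02447973  25.82451358]
-22 [319.17470023 210.1970815 ]
22 [319.11684141 140.41004448]
0 [319.14660315 176.31913192]
```

View pics/w4.png

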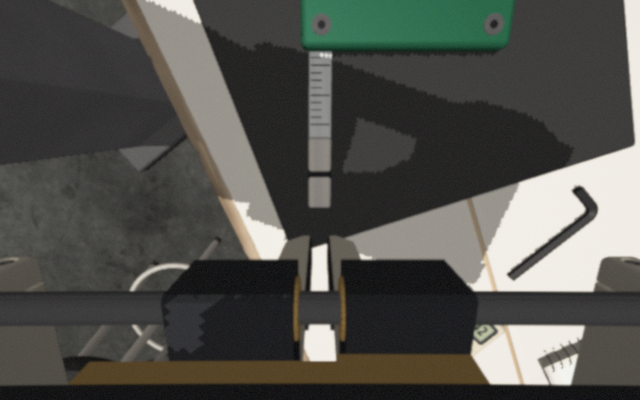

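The gauge (handle from (320,140) to (320,207)) is straight and aimed at screw C at (321,24). I'll lower behind it and push.

>>> drive_tool(targets=[{"linear": [0, 0, 0.03], "twist": [0, 0, 0]}, {"linear": [0, 0, 0.018], "twist": [0, 0, 0]}, {"linear": [0, 0, 0], "twist": [0, 0, 0]}, {"linear": [0.004, 0, 0], "twist": [0, 0, 0]}, {"linear": [0.002, 0, 0], "twist": [0, 0, 0]}, {"linear": [0.002, 0, 0], "twist": [0, 0, 0]}, {"linear": [0.002, 0, 0], "twist": [0, 0, 0]}, {"linear": [0.002, 0, 0], "twist": [0, 0, 0]}, {"linear": [0.002, 0, 0], "twist": [0, 0, 0]}, {"linear": [0, 0, 0], "twist": [0, 0, 0]}])

```text
t: 22.62
eef_pos: [373.7, -447.7, 240.7]
tcp_rot: [0.893, 0.449, 0.0, -0.0]
contact_force: [-1.0, -0.3, -0.5]
width: 0.004
gripper_force: 0.1
```

>>> drive_tool(targets=[{"linear": [0.001, 0, 0], "twist": [0, 0, 0]}, {"linear": [0.001, 0, 0], "twist": [0, 0, 0]}, {"linear": [0.001, 0, 0], "twist": [0, 0, 0]}, {"linear": [0, 0, 0], "twist": [0, 0, 0]}])

```text
t: 23.12
eef_pos: [375.5, -445.3, 240.7]
tcp_rot: [0.893, 0.449, 0.0, -0.0]
contact_force: [0.2, -0.5, -0.1]
width: 0.005
gripper_force: 0.0
```

>>> drive_tool(targets=[{"linear": [0.001, 0, 0], "twist": [0, 0, 0]}, {"linear": [0.001, 0, 0], "twist": [0, 0, 0]}, {"linear": [0, 0, 0], "twist": [0, 0, 0]}])

```text
t: 23.5
eef_pos: [376.7, -443.7, 240.7]
tcp_rot: [0.893, 0.449, 0.0, -0.0]
contact_force: [0.4, 0.2, -0.4]
width: 0.006
gripper_force: 0.0
```

>>> drive_tool(targets=[{"linear": [0.001, 0, 0], "twist": [0, 0, 0]}, {"linear": [0.001, 0, 0], "twist": [0, 0, 0]}, {"linear": [0, 0, 0], "twist": [0, 0, 0]}])

```text
t: 23.88
eef_pos: [377.8, -442.2, 240.7]
tcp_rot: [0.893, 0.449, -0.0, -0.0]
contact_force: [-0.5, -0.8, -0.5]
width: 0.002
gripper_force: 0.3
```

>>> drive_tool(targets=[{"linear": [0.001, 0, 0], "twist": [0, 0, 0]}, {"linear": [0.001, 0, 0], "twist": [0, 0, 0]}, {"linear": [0, 0, 0], "twist": [0, 0, 0]}])

```text
t: 24.25
eef_pos: [378.9, -440.6, 240.7]
tcp_rot: [0.893, 0.449, -0.0, 0.0]
contact_force: [-3.3, -3.2, -0.3]
width: 0.007
gripper_force: 2.3
```

>>> drive_tool(targets=[{"linear": [0.001, 0, 0], "twist": [0, 0, 0]}, {"linear": [0, 0, 0], "twist": [0, 0, 0]}])

```text
t: 24.5
eef_pos: [379.6, -439.8, 240.8]
tcp_rot: [0.893, 0.449, -0.0, 0.0]
contact_force: [-2.5, -4.1, 0.2]
width: 0.009
gripper_force: 2.2
```

The push force is about 4.7 N with the gauge stopped, so it is snug. I'll back off, go over C, and press.

>>> drive_tool(targets=[{"linear": [-0.002, 0, 0], "twist": [0, 0, 0]}, {"linear": [-0.008, 0, 0], "twist": [0, 0, 0]}, {"linear": [0, 0, -0.025], "twist": [0, 0, 0]}, {"linear": [0, 0, -0.025], "twist": [0, 0, 0]}, {"linear": [0, 0, 0], "twist": [0, 0, 0]}, {"linear": [0.04, 0, 0], "twist": [0, 0, 0]}, {"linear": [0.04, 0, 0], "twist": [0, 0, 0]}, {"linear": [0.029, 0, 0], "twist": [0, 0, 0]}, {"linear": [0, 0, 0], "twist": [0, 0, 0]}, {"linear": [0, 0, 0], "twist": [0, 0, 0]}])

```text
t: 25.75
eef_pos: [438.3, -360.6, 290.0]
tcp_rot: [0.893, 0.449, -0.0, -0.0]
contact_force: [-0.0, -0.7, 0.7]
width: 0.005
gripper_force: 0.0
```

>>> drive_tool(targets=[{"linear": [0, 0, 0.02], "twist": [0, 0, 0]}, {"linear": [0, 0, 0.009], "twist": [0, 0, 0]}, {"linear": [0, 0, 0.001], "twist": [0, 0, 0]}, {"linear": [0, 0, 0], "twist": [0, 0, 0]}])

```text
t: 26.25
eef_pos: [438.5, -360.5, 260.8]
tcp_rot: [0.893, 0.449, -0.0, 0.0]
contact_force: [0.2, -0.2, 0.4]
width: 0.008
gripper_force: 0.0
```

>>> drive_tool(targets=[{"linear": [0, 0, 0.001], "twist": [0, 0, 0]}, {"linear": [0, 0, 0.001], "twist": [0, 0, 0]}, {"linear": [0, 0, 0], "twist": [0, 0, 0]}])

```text
t: 26.62
eef_pos: [438.6, -360.3, 258.8]
tcp_rot: [0.893, 0.449, 0.0, 0.0]
contact_force: [-0.1, 0.3, 0.8]
width: 0.005
gripper_force: 0.0
```

>>> drive_tool(targets=[{"linear": [0, 0, 0.0005], "twist": [0, 0, 0]}, {"linear": [0, 0, 0], "twist": [0, 0, 0]}, {"linear": [0, 0, 0], "twist": [0, 0, 0]}])

```text
t: 27.0
eef_pos: [438.6, -360.3, 258.4]
tcp_rot: [0.893, 0.449, 0.0, 0.0]
contact_force: [0.3, 0.6, 1.3]
width: 0.005
gripper_force: 0.9
```

>>> drive_tool(targets=[{"linear": [0, 0, 0.0005], "twist": [0, 0, 0]}, {"linear": [0, 0, 0], "twist": [0, 0, 0]}, {"linear": [0, 0, 0], "twist": [0, 0, 0]}])

```text
t: 27.38
eef_pos: [438.6, -360.3, 258.2]
tcp_rot: [0.893, 0.449, 0.0, 0.0]
contact_force: [-2.0, 2.1, 8.0]
width: 0.003
gripper_force: 3.4
```

It takes 8 N without giving, so the gauge bears the load. I'll lift away and check.

>>> drive_tool(targets=[{"linear": [0, 0, 0], "twist": [0, 0, 0]}, {"linear": [0, 0, -0.002], "twist": [0, 0, 0]}, {"linear": [0, 0, -0.03], "twist": [0, 0, 0]}, {"linear": [0, 0, -0.05], "twist": [0, 0, 0]}, {"linear": [-0.05, 0, -0.03], "twist": [0, 0, 0]}, {"linear": [-0.03, 0, 0], "twist": [0, 0, 0]}, {"linear": [0, 0, 0], "twist": [0, 0, 0]}, {"linear": [0, 0, 0], "twist": [0, 0, 0]}])

```text
t: 28.38
eef_pos: [391.1, -424.2, 369.3]
tcp_rot: [0.893, 0.449, 0.0, -0.0]
contact_force: [-0.4, 0.2, 1.0]
width: 0.004
gripper_force: 0.0
```

```bash
python3 - <<'E'
from h import *
c=capture("wrist"); cv2.imwrite("pics/w5.png",c["image"])
print(proj(c,(438.5,-360.3,72)),proj(c,(397,-416,74)))
E
```

```text
[319.21883955 111.51703705] [319.03898934 192.39366922]
```

View pics/w5.png

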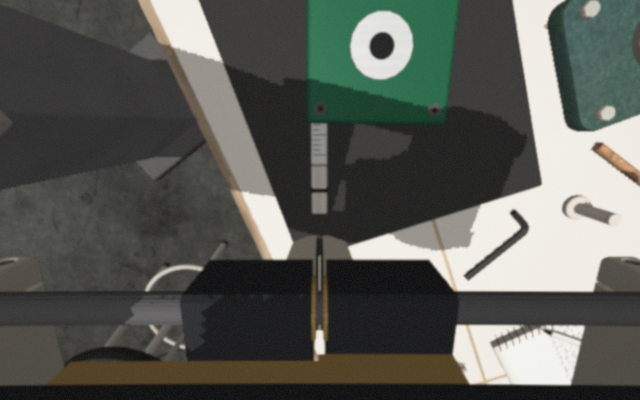

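The wrist picture shows the blade straight under corner C, with the screw at (320,108) and the handle groove at (319,190). Both are where expected, and the plate is in place, so I'm handing in.

```bash
python3 -c "
from station import *
print(job_done())"
```

```text
the job is handed in; nothing more can be done
None
```

Job handed in, verdict not shown: the corner nearest the robot hung about 4 mm clear, the gauge is snug under its foot, and a second press there, at up to 8 N, did not rock the plate.

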